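Reassemble a repaired control unit

ROBOT

A 7-joint arm with a two-finger parallel gripper is mounted at the origin on the work surface. World frame = base frame: x ahead of the robot, y to its left, z up, the work surface at z = 0. Lengths are in mm, angles in degrees, forces in N, time in s.
With the tool pointing down it reaches from about 400 to 900 mm from the base axis. Payload 5.5 kg.
Tool frame: the origin (TCP) lies on the centre line of the jaws, within the pads' length; the fingertips stand 22 mm ahead of it and the grasp point (between the pads) lies 3 mm ahead of it; z points along the fingers, y is the line along which they close (so a half turn about z gives the same grasp; the last joint's range is limited). The gripper opens to 85 mm and grips with 20 to 120 N. Pads are 22 mm wide; open, the fingers measure 114 mm over their backs; the gripper's body (76 mm by 85 mm) begins 54 mm behind the grasp point. The pads swing forward as they close: fully open they stand 13 mm farther back than shut.
Start: joints at [81.486, 28.699, -24.465, 88.831, 12.651, 65.22, -12.049], TCP at [260.2, -595.647, 253.31] pointing down, gripper open.
Joint ranges: [-164.97, 164.97], [-17.58, 116.51], [-87.97, 89.64], [11.32, 138.91], [-80.73, 260.73], [10.89, 115.49], [-147.41, 147.41]. Speed limits (degrees/s): [147.25, 147.25, 180, 180, 180, 180, 180].

INTERFACE

Orientations are given as a 3x3 rotation matrix whose columns are the frame's x, y, z axes.
In Python, from bench import * gives the robot as it stands.
- The arm moves only by the shell command python3 -m handwheel 'ROWS' [OPENING] [FORCE]. ROWS is JSON, a list of rows, each an object of numbers: "dx", "dy", "dz": the shift along the world's x, y, z in mm; "twist": the turn about the world's z in rad. A call has 1 to 10 rows; each row shifts and turns the commanded pose from where the row before left it; what a row does not reach is not made up. A row lasts 1/10 s, in which the tool goes at most 50 mm and 8.59 degrees, less where a joint would pass 70% of its speed; a pose out of reach is approached as far as the arm can. A call with a gripper value outside its range is refused whole. OPENING is the opening, from -1 (shut) to 1 (fully open), set as the call begins (- or left out, the last holds). The fingers move at their own pace and stop on an object; FORCE is the grip in N (left out, the last holds). Time passes only in rows, so rows that do not move let the fingers close. It gives the time, the measured TCP pose, the force, the opening and the grip force at its end, in the units of the state.
- get_state(): the state, without advancing time (a new reading comes with each control period).
- grab_frame(name): name is "scene" or "top" or "wrist"; returns the picture (400x640x3 uint8, red, green, blue); there is no depth.
- camera_info(name): a dict with "fx", "fy", "cx", "cy" (pixels), "world_from_camera" (4x4, takes a point from camera to world coordinates); the wrist camera has in their place "mount" (4x4, takes a point from camera to tool coordinates, whose origin is the TCP and whose axes are the flange's). Camera axes: x right, y down, z forward; pixel columns grow to the right and rows downward; lengths in mm; the calibration is good to about 2 mm. A picture is of the moment at which its call begins: read the wrist's pose just before it. camera_info takes no time and is no camera call.
- job_done(): hands the job in; it is judged then, once.
The state is a dict: "time": time; "q": joint angles; "dq": joint speeds; "joint_torque": joint torques, N m; "ee_pos": TCP position; "ee_rot": TCP orientation; "ft_force": force on the tool from outside, world axes, zero at the start; "moment": the same for the moment, N m; "width": opening from 0.0 (shut) to 1.0 (fully open); "finger_force": force on a finger pad.
Only numpy, scipy, OpenCV 4.12 (cv2) and the standard library are available. Lean on these libraries where they do the work, as an engineer would, in place of code of your own. Each camera call takes 0.05 s, during which the arm holds its last target. There are 200 camera calls.

TASK

Put the repaired control unit back together in its grey base: first the green power board down on the base's ledges, then the white spacer over it, then the blue control board flat on the spacer's deck, and last the grey cover fully down with its hood over the heat sink. Both boards go with their connector ends towards the cable glands. Leave the scorched old board, the solder reel, the flux jar and the screwdriver where they lie, and let go of everything.

Things in the scene. Friction and masses are not known exactly. Their poses are not given: they have to be found in the camera images.
- base: Lower shell, fixed: grey tray on a plywood plate 152x92x6 mm. Origin: plate underside, below tray middle; +x to the end with two black cable glands. Heights: tray floor 9, four corner ledges 13, rim 22. Inside 117 (x) x 63 (y), mouth bevelled to 123x69; rim flange 133x79. Seated origins above this one: power board 13 (12 mm to +x), spacer 15, control board 50, cover 46.
- power_board: Green board 110 (x) x 56 (y) x 2 mm, 0.24 kg. Grip its yellow transformer, 32 (x) x 26 (y), across y; top 28 mm above board underside. Origin: board underside below transformer middle, 12 mm to +x of board middle. Blue terminals at +x end, capacitors (23 high) and white relay to -x. Drops onto the base's ledges with 3.5 mm play each side, terminals to the glands.
- spacer: White sleeve 110 (x) x 56 (y) x 45 mm, 0.09 kg, alike both ways round. Origin: middle of lower edge plane. Grip outside across y. Inside, a deck with a small hole, its top at 35 mm; the walls rise 10 mm above it (inside 104x50). Below the deck open, 32 mm clear. Enters the tray with 3.5 mm play each side and stands on the power board's border.
- control_board: Blue board 97 (x) x 43 (y) x 2 mm, 0.09 kg. Grip its silver finned heat sink, 30 (x) x 24 (y), across y; top 27 mm above board underside. Origin: board underside below heat sink middle, 12 mm to +x of board middle. White connector at +x end. Lies on the spacer's deck inside the walls, 3.5 mm play each side, connector to the glands; origin 35 mm above the spacer's, 12 mm towards glands.
- cover: Grey cap 122 (x) x 68 (y) mm, 0.1 kg, open below (inside 117x63, 14 deep), flat top at 16.5 mm; dark window at -x end. Grip its slotted hood, 53 (x) x 46 (y), from 16.5 to 37.5 mm, across y. Origin: skirt's lower edge level below hood middle, 12 mm to +x of cover middle. Caps the spacer, 3.5 mm play each side, resting on its top edge; origin 31 mm above the spacer's, 12 mm towards glands.
- solder_reel: Solder reel standing on the bench, 58 mm in diameter, 45 mm high, white top. Origin under its middle. Bystander.
- flux_jar: Small flux jar, 48 mm in diameter, 34 mm high, brown lid. Origin under its middle. Bystander.
- old_board: Scorched old brown control board with a dark heat sink, 97 x 43 mm, 27 mm high over all, taken out of the unit; not to be used. Origin under the heat sink. Bystander.
- screwdriver: Screwdriver with a blue handle, 170 mm long, lying on the bench. Origin under its middle. Bystander.
Things that resemble listed ones, but are neither listed nor needed, are in the scene too. What is shaped like the power_board but red is not meant.

How it is judged (in metres and radians):
On the way, in this order (a step that is already met when the one before it is completed fails the run):
1. the power board lies flat on the ledges of the base, right way round, and is let go (x of power_board in the frame of base between 0.004 and 0.02 m and y of power_board in the frame of base between -0.008 and 0.008 m and z of power_board in the frame of base between 0.0105 and 0.0155 m and angle between power_board's own z axis and vertical below 0.06 rad and angle between the x axis of power_board and the x axis of base, either way round below 0.2 rad and contact force between the fingers and power_board below 0.1 N), for 0.2 s.
2. the white spacer stands in the base on the power board, and is let go (x of spacer in the frame of base between -0.008 and 0.008 m and y of spacer in the frame of base between -0.008 and 0.008 m and z of spacer in the frame of base between 0.0125 and 0.0175 m and angle between spacer's own z axis and vertical below 0.06 rad and angle between the x axis of spacer and the x axis of base, either way round below 0.2 rad and contact force between the fingers and spacer below 0.1 N), for 0.2 s.
3. the blue control board lies flat on the spacer's deck, right way round, and is let go (x of control_board in the frame of base between 0.002 and 0.022 m and y of control_board in the frame of base between -0.01 and 0.01 m and z of control_board in the frame of base between 0.0475 and 0.0525 m and angle between control_board's own z axis and vertical below 0.06 rad and angle between the x axis of control_board and the x axis of base, either way round below 0.2 rad and contact force between the fingers and control_board below 0.1 N), for 0.2 s.
4. the cover is down on the spacer, hood over the heat sink, and is let go (x of cover in the frame of base between 0 and 0.024 m and y of cover in the frame of base between -0.012 and 0.012 m and z of cover in the frame of base between 0.0435 and 0.0485 m and angle between cover's own z axis and vertical below 0.06 rad and angle between the x axis of cover and the x axis of base, either way round below 0.2 rad and contact force between the fingers and cover below 0.1 N), for 0.2 s.
At the end, for the whole second after the job is handed in: All four parts nested in the base in order, released, at rest: within 2.5 mm of seated height, level to 0.06 rad, in line to 0.2 rad, in place along x and y to 8 mm (power board, spacer), 10 mm (control board), 12 mm (cover); boards and cover the right way round (all of step 1 and all of step 2 and all of step 3 and all of step 4 and linear speed of each of power_board, spacer, control_board, cover below 0.02 m/s and angular speed of each of power_board, spacer, control_board, cover below 0.2 rad/s); the robot touches nothing.
It fails at once if the solder reel is moved by more than 20 mm (distance of solder_reel from where it was at the start of the episode above 0.02 m).
It fails at once if the flux jar is moved by more than 20 mm (distance of flux_jar from where it was at the start of the episode above 0.02 m).
It fails at once if the scorched old board is moved by more than 20 mm (distance of old_board from where it was at the start of the episode above 0.02 m).
It fails at once if the screwdriver is moved by more than 20 mm (distance of screwdriver from where it was at the start of the episode above 0.02 m).
It also fails if it takes over 120 s, if anything falls off the work surface, if the arm or the gripper's body presses on something with over 40 N, if the wrist force passes 120 N, or if a joint passes its speed limit or range.

## Working session

There is one attempt and no reset: what is moved stays moved. The work goes in short steps, Python scripts to look and compute and a shell command to move; the robot and the scene stay as the last step left them, time stands still between calls to the robot, and variables do not carry over. Pictures are saved under pics/ and viewed, at most 14 in all, crops included, and the job is handed in when it is done.

```bash
mkdir -p pics; ls; python3 - <<'E'
from bench import *
import cv2
s=get_state();print(s['time'],s['ee_pos'],s['ee_rot'],s['width'],s['ft_force'])
for n in('top','scene'):
    f=grab_frame(n);cv2.imwrite(f'pics/{n}0.png',f[:,:,::-1])
    print(n,camera_info(n))
print(camera_info('wrist'))
E
```

```text
pics
0.0 [ 259.85658064 -595.08643364  252.25356489] [[ 9.16406879e-01  4.00247324e-01 -7.16079319e-04]
 [ 4.00247958e-01 -9.16405080e-01  1.81673855e-03]
 [ 7.09260147e-05 -1.95148099e-03 -9.99998093e-01]] 0.9993468962070311 [-0.52802394 -0.63256794  1.00525699]
top {'fx': 469.77711925695445, 'fy': 469.77711925695445, 'cx': 322.8276507558144, 'cy': 192.32149058798774, 'world_from_camera': array([[ 9.32958679e-03, -9.89014247e-01,  1.47525518e-01,
         3.46223847e+02],
       [-9.99956422e-01, -9.27706296e-03,  1.04410948e-03,
        -2.74288214e+01],
       [ 3.35964363e-04, -1.47528830e-01, -9.89057699e-01,
         1.39764275e+03],
       [ 0.00000000e+00,  0.00000000e+00,  0.00000000e+00,
         1.00000000e+00]])}
scene {'fx': 429.2244279012181, 'fy': 429.2244279012181, 'cx': 312.5000508900245, 'cy': 206.53023356292485, 'world_from_camera': array([[-8.22925419e-01,  4.22410034e-01, -3.79951994e-01,
         9.71908979e+02],
       [ 5.68092986e-01,  6.02346142e-01, -5.60757956e-01,
         6.10179537e+02],
       [-8.00716932e-03, -6.77310038e-01, -7.35654129e-01,
         8.50331884e+02],
       [ 0.00000000e+00,  0.00000000e+00,  0.00000000e+00,
         1.00000000e+00]])}
{'fx': 278.5203397411561, 'fy': 278.5203397411561, 'cx': 313.3481212640262, 'cy': 199.58435616420147, 'mount': array([[ 9.44914560e-04, -9.46333950e-01, -3.23189049e-01,
         8.27413528e+01],
       [ 9.99999267e-01,  1.13891561e-03, -4.11154522e-04,
        -3.45506323e-01],
       [ 7.57174535e-04, -3.23188424e-01,  9.46334333e-01,
        -1.20468740e+02],
       [ 0.00000000e+00,  0.00000000e+00,  0.00000000e+00,
         1.00000000e+00]])}
```

View pics/top0.png

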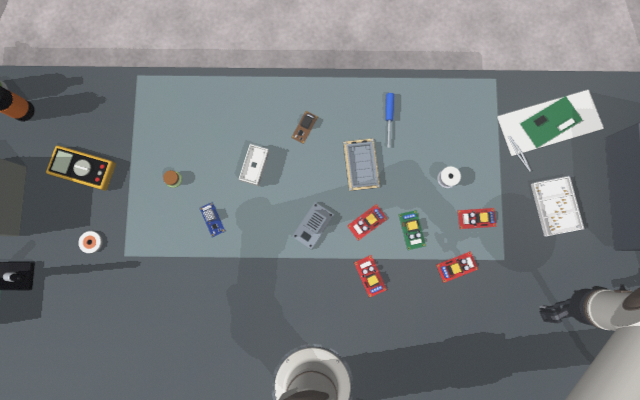

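View pics/scene0.png

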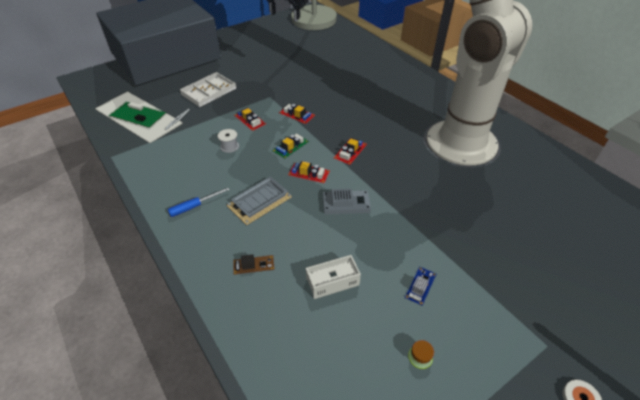

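Top view: the green power board is at (412,230). It could be confused with the red boards at (367,222), (477,218), (371,277) and (457,267), and with the bare green PCB on paper at (550,122). The spacer is the white sleeve at (254,165), and its lookalike is the white parts tray at (557,206). The control board is the blue one at (211,219), with the scorched brown board at (304,127). The cover is at (314,226) and the base at (361,165). The reel is at (450,177), the jar at (171,178) and the screwdriver at (390,120). I'll check the choice in one crop.

```bash
cat > h.py <<'E'
from bench import *
import numpy as np, cv2
def cast(name,uv,z,state=None):
    c=camera_info(name); uv=np.atleast_2d(np.float64(uv))
    if name=='wrist':
        T=np.eye(4);T[:3,:3]=state['ee_rot'];T[:3,3]=state['ee_pos'];W=T@c['mount']
    else: W=c['world_from_camera']
    d=np.c_[(uv[:,0]-c['cx'])/c['fx'],(uv[:,1]-c['cy'])/c['fy'],np.ones(len(uv))]@W[:3,:3].T
    o=W[:3,3]; return (o+d*((z-o[2])/d[:,2])[:,None])[:,:2]
def rect(P):
    "min-area rectangle of world points: centre, long, short, angle of long axis (deg)"
    (c,(w,h),a)=cv2.minAreaRect(np.float32(P))
    if w<h: w,h,a=h,w,a+90
    return np.round(c,1),round(w,1),round(h,1),round((a+90)%180-90,1)
def biggest(m,roi=None):
    m=m.astype(np.uint8)
    if roi: k=np.zeros_like(m);x0,y0,x1,y1=roi;k[y0:y1,x0:x1]=1;m=m*k
    c=max(cv2.findContours(m,cv2.RETR_EXTERNAL,cv2.CHAIN_APPROX_NONE)[0],key=cv2.contourArea)
    return c[:,0,:].astype(float)
def hsv(f): return cv2.cvtColor(f,cv2.COLOR_RGB2HSV).astype(int).transpose(2,0,1)
def yaw(s): r=s['ee_rot'];return np.degrees(np.arctan2(r[1,1],r[0,1]))
E
python3 - <<'E'
from h import *
f=cv2.imread('pics/top0.png')
A=cv2.resize(f[120:310,185:445],None,fx=3,fy=3,interpolation=cv2.INTER_CUBIC)
cv2.imwrite('pics/crop1.png',A)
for n,p,z in [('power',(412,230),28),('power yellow',(412,226),28),('spacer',(254,165),45),('ctrl',(211,219),2),('cover',(314,226),16),('base',(361,165),22),('reel',(450,177),45),('jar',(171,178),34),('old',(304,127),10),('sd',(390,120),10)]:
    print(n,cast('top',p,z)[0].round())
E
```

```text
power [ 442. -287.]
power yellow [ 454. -287.]
spacer [627. 177.]
ctrl [471. 306.]
cover [452.  -1.]
base [ 635. -139.]
reel [ 597. -398.]
jar [588. 422.]
old [754.  33.]
sd [ 779. -229.]
```

View pics/crop1.png

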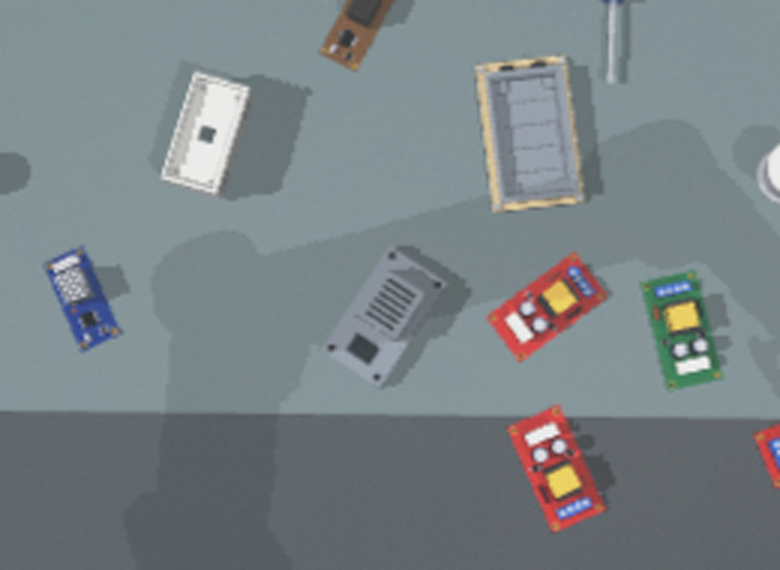

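The crop confirms the choices. The green board is at crop (682,330) with its blue terminals at the top (673,290), and the blue board at (82,298) has its white connector at the top-left. The cover's window is at the lower left (363,348), and the base's glands are at the top (525,65). Next I'll take rough poses from the top view.

```bash
python3 - <<'E'
from h import *
f=cv2.imread('pics/top0.png')[:,:,::-1].copy();H,S,V=hsv(f)
g=(H>45)&(H<80)&(S>120)
print('power',rect(cast('top',biggest(g,(390,195,440,260)),2)))
print('transf',cast('top',biggest((H>18)&(H<35)&(S>120),(395,205,435,250)),28).mean(0))
print('spacer',rect(cast('top',biggest((S<30)&(V>165),(235,135,275,195)),45)))
print('ctrl',rect(cast('top',biggest((H>105)&(H<130)&(S>110),(190,195,235,245)),2)))
b=biggest((H>12)&(H<30)&(S>50)&(V>110),(335,130,390,200)); print('base plate',rect(cast('top',b,6)))
for x,y in [(314,240),(330,225),(300,240),(345,225),(361,165),(290,200)]: print(H[y,x],S[y,x],V[y,x])
E
```

```text
power (array([ 405.7, -291. ]), 53.8, 24.6, 65.3)
transf [ 456.28894425 -287.32584279]
spacer (array([631.2, 180.2]), 111.6, 57.8, -15.7)
ctrl (array([466.9, 301.5]), 86.2, 41.7, 25.6)
base plate (array([636.9, -98.4]), 133.6, 6.0, 7.1)
107 29 174
99 30 110
106 31 175
98 32 153
107 30 172
96 34 142
```

```bash
python3 -m handwheel '[{"dx":20,"dy":31,"dz":-10,"twist":-0.024},{"dx":20,"dy":31,"dz":-10,"twist":-0.024},{"dx":20,"dy":31,"dz":-10,"twist":-0.024},{"dx":20,"dy":31,"dz":-10,"twist":-0.024},{"dx":20,"dy":31,"dz":-10,"twist":-0.024},{"dx":20,"dy":31,"dz":-10,"twist":-0.024},{"dx":20,"dy":31,"dz":-10,"twist":-0.024},{"dx":20,"dy":31,"dz":-10,"twist":-0.024},{"dx":18,"dy":31,"dz":-10,"twist":-0.024},{"dx":18,"dy":29,"dz":-10,"twist":-0.024}]' 1 30; python3 -m handwheel '[{},{},{}]'
python3 - <<'E'
from h import *
import json
s=get_state();f=grab_frame('wrist');cv2.imwrite('pics/w_power.png',f[:,:,::-1])
print(s['time'],s['ee_pos'],yaw(s))
np.savez('pics/w_power.npz',f=f,p=s['ee_pos'],r=s['ee_rot'])
E
```

```text
time: 1.1
ee_pos: [456.5, -286.0, 152.7]
ee_rot: [[0.985, 0.17, -0.0], [0.17, -0.985, 0.0], [-0.0, -0.001, -1.0]]
ft_force: [0.3, 0.3, -0.6]
width: 0.995
finger_force: 0.0
1.1 [ 456.53744439 -285.95367211  152.65412874] -80.19339693274448validation failed for argument at $[0]...
```

View pics/w_power.png

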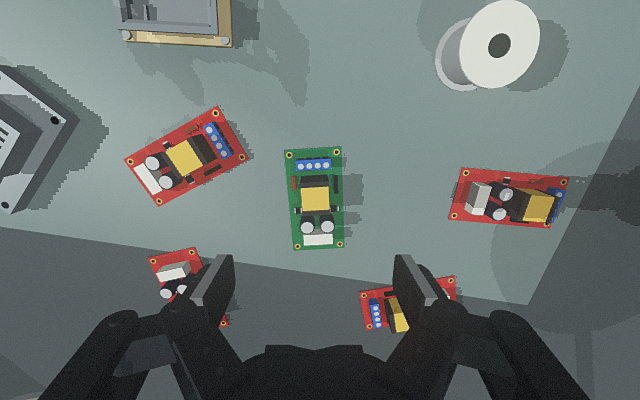

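The wrist view shows the green board whole at (315,198), terminals up, with its yellow transformer at (315,200). I'll measure the board from its border and transformer.

```bash
cat >> h.py <<'E'
def shot(tag):
    s=get_state();f=grab_frame('wrist');np.savez(f'pics/{tag}.npz',f=f,p=s['ee_pos'],r=s['ee_rot'])
    cv2.imwrite(f'pics/{tag}.png',f[:,:,::-1]);return dict(ee_pos=s['ee_pos'],ee_rot=s['ee_rot'],time=s['time']),f
def close(m,k): return cv2.morphologyEx(m.astype(np.uint8),cv2.MORPH_CLOSE,np.ones((k,k)))
E
python3 - <<'E'
from h import *
d=np.load('pics/w_power.npz');s=dict(ee_pos=d['p'],ee_rot=d['r']);H,S,V=hsv(d['f'])
g=close((H>45)&(H<80)&(S>100),25)
print('power',rect(cast('wrist',biggest(g,(270,130,365,265)),2,s)))
t=biggest((H>15)&(H<35)&(S>120),(290,170,340,225))
print('transf',rect(cast('wrist',t,28,s)),cv2.boundingRect(np.int32(t)))
E
```

```text
power (array([ 445. , -289.8]), 110.1, 56.0, 13.4)
transf (array([ 456.6, -286.9]), 25.7, 22.7, -76.1) (301, 187, 29, 24)
```

```bash
python3 -m handwheel '[{"dz":-30,"dy":-1,"twist":0.06},{"dz":-30},{"dz":-30},{"dz":-20},{"dz":-11},{"dx":0},{"dx":0}]'; python3 -m handwheel '[{"dx":0},{"dx":0},{"dx":0},{"dx":0},{"dx":0},{"dx":0},{"dx":0},{"dx":0}]' -1 40
```

```text
validation failed for argument at $[0]...
validation failed for argument at $[0]...
```

```bash
python3 -m handwheel '[{"dx":0,"dy":-1,"dz":-30,"twist":0.06},{"dx":0,"dy":0,"dz":-30,"twist":0},{"dx":0,"dy":0,"dz":-30,"twist":0},{"dx":0,"dy":0,"dz":-20,"twist":0},{"dx":0,"dy":0,"dz":-11,"twist":0},{"dx":0,"dy":0,"dz":0,"twist":0},{"dx":0,"dy":0,"dz":0,"twist":0}]'; python3 -m handwheel '[{"dx":0,"dy":0,"dz":0,"twist":0},{"dx":0,"dy":0,"dz":0,"twist":0},{"dx":0,"dy":0,"dz":0,"twist":0},{"dx":0,"dy":0,"dz":0,"twist":0},{"dx":0,"dy":0,"dz":0,"twist":0},{"dx":0,"dy":0,"dz":0,"twist":0},{"dx":0,"dy":0,"dz":0,"twist":0},{"dx":0,"dy":0,"dz":0,"twist":0}]' -1 40
```

```text
time: 1.85
ee_pos: [456.6, -288.8, 32.8]
ee_rot: [[0.973, 0.23, 0.001], [0.23, -0.973, -0.0], [0.0, 0.0, -1.0]]
ft_force: [0.3, -0.5, -0.4]
width: 1.0
finger_force: 0.0
time: 2.65
ee_pos: [456.6, -288.9, 32.9]
ee_rot: [[0.973, 0.23, 0.001], [0.23, -0.973, -0.001], [0.0, 0.001, -1.0]]
ft_force: [-0.4, 0.4, 6.5]
width: 0.289
finger_force: 41.4
```

```bash
python3 -m handwheel '[{"dx":0,"dy":0,"dz":20,"twist":0},{"dx":0,"dy":0,"dz":30,"twist":0},{"dx":9,"dy":20,"dz":30,"twist":-0.015},{"dx":9,"dy":20,"dz":30,"twist":-0.015},{"dx":9,"dy":20,"dz":30,"twist":-0.015},{"dx":9,"dy":20,"dz":17,"twist":-0.015},{"dx":9,"dy":20,"dz":0,"twist":-0.015},{"dx":9,"dy":20,"dz":0,"twist":-0.015},{"dx":9,"dy":19,"dz":0,"twist":-0.02},{"dx":0,"dy":0,"dz":0,"twist":0}]'
python3 -m handwheel '[{"dx":0,"dy":0,"dz":0,"twist":0},{"dx":0,"dy":0,"dz":0,"twist":0}]'
python3 - <<'E'
from h import *
s,f=shot('w_base');print(s,yaw(s))
E
```

```text
time: 3.65
ee_pos: [520.1, -145.7, 189.2]
ee_rot: [[0.992, 0.127, 0.001], [0.126, -0.992, 0.002], [0.001, -0.002, -1.0]]
ft_force: [0.4, 0.3, -1.9]
width: 0.293
finger_force: 40.3
time: 3.85
ee_pos: [518.4, -150.8, 188.8]
ee_rot: [[0.993, 0.121, -0.001], [0.121, -0.993, -0.0], [-0.001, 0.0, -1.0]]
ft_force: [0.4, 0.0, -2.2]
width: 0.293
finger_force: 40.3
{'ee_pos': array([ 518.3944705 , -150.79418875,  188.8439463 ]), 'ee_rot': array([[ 9.92710721e-01,  1.20515334e-01, -1.21627649e-03],
       [ 1.20514860e-01, -9.92711419e-01, -4.55915792e-04],
       [-1.26235640e-03,  3.06013104e-04, -9.99999156e-01]]), 'time': 3.85} -83.07815479984855
```

View pics/w_base.png

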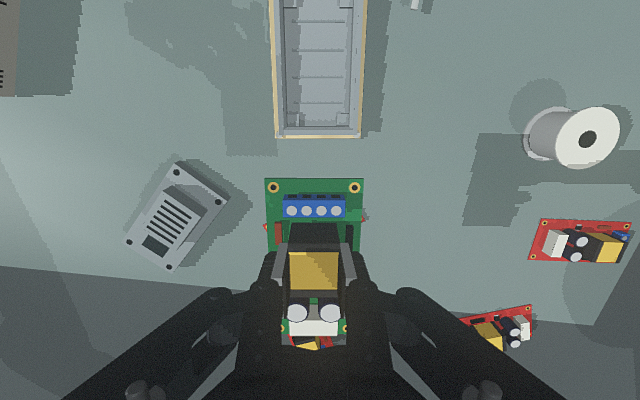

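The base is cut off at the top (near edge at row 137). The board is held level with its terminals forward at (313,208). I'll move forward a little so the whole base shows, then measure it.

```bash
python3 -m handwheel '[{"dx":20,"dy":2,"dz":0,"twist":0},{"dx":15,"dy":2,"dz":0,"twist":0},{"dx":0,"dy":0,"dz":0,"twist":0},{"dx":0,"dy":0,"dz":0,"twist":0},{"dx":0,"dy":0,"dz":0,"twist":0}]'
python3 - <<'E'
from h import *
s,f=shot('w_base2');print(s['ee_pos'],yaw(s));H,S,V=hsv(f)
y=((H>10)&(H<30)&(S>45)&(V>100)).astype(np.uint8); y[:,:230]=0;y[:,420:]=0;y[185:]=0
p=np.argwhere(y)[:,::-1];print(p.min(0),p.max(0))
y=cv2.morphologyEx(y,cv2.MORPH_OPEN,np.ones((2,2)));p=np.argwhere(y)[:,::-1].astype(float)
print('plate',rect(cast('wrist',p,6,s)))
# board in hand
g=((H>45)&(H<80)&(S>100)).astype(np.uint8);g[:150]=0;g[255:]=0
q=biggest(g);print('held front',rect(cast('wrist',q,s['ee_pos'][2]-30.9,s)))
E
```

```text
time: 4.4
ee_pos: [553.0, -146.4, 188.9]
ee_rot: [[0.993, 0.12, -0.001], [0.12, -0.993, -0.0], [-0.001, 0.0, -1.0]]
ft_force: [-0.6, -0.2, -1.7]
width: 0.3
finger_force: 40.3
[ 553.01463789 -146.36916892  188.92936625] -83.08034339699131
[269  12] [366 184]
plate (array([ 632.4, -138.2]), 167.2, 99.5, 7.0)
held front (array([ 573.5, -143.7]), 56.0, 46.1, -83.0)
```

View pics/w_base2.png

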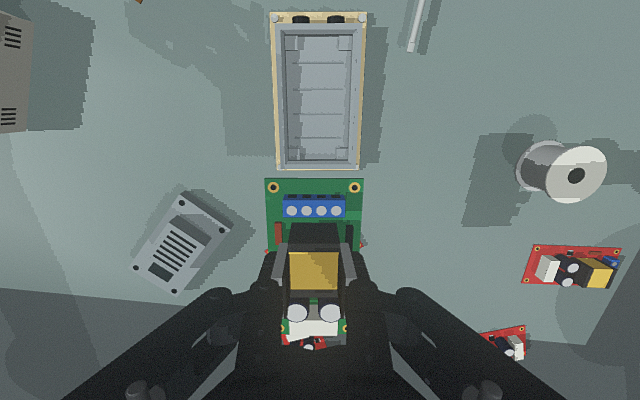

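The whole base is now in view, with the plate from about row 12 to row 172 and the glands at the top. I'll re-measure it with the held board masked out.

```bash
python3 - <<'E'
from h import *
d=np.load('pics/w_base2.npz');s=dict(ee_pos=d['p'],ee_rot=d['r']);H,S,V=hsv(d['f'])
y=((H>10)&(H<30)&(S>45)&(V>100)).astype(np.uint8); y[:,:230]=0;y[:,420:]=0;y[175:]=0
p=np.argwhere(y)[:,::-1].astype(float);print(p.min(0),p.max(0))
r=rect(cast('wrist',p,6,s));print('plate',r)
g=((S<45)&(V>120)).astype(np.uint8)
a=np.radians(r[3]);u=np.array([np.cos(a),np.sin(a)])
print('target board origin',r[0]+12*u)
E
```

```text
[269.  12.] [366. 169.]
plate (array([ 642.2, -139.5]), 149.8, 91.6, 7.1)
target board origin [ 654.10798325 -138.01678228]
```

```bash
python3 -m handwheel '[{"dx":30,"dy":3,"dz":0,"twist":0},{"dx":30,"dy":3,"dz":0,"twist":0},{"dx":25,"dy":2,"dz":-20,"twist":0},{"dx":15,"dy":0,"dz":-40,"twist":0},{"dx":0,"dy":0,"dz":-40,"twist":0},{"dx":0,"dy":0,"dz":-20,"twist":0},{"dx":0,"dy":0,"dz":0,"twist":0},{"dx":0,"dy":0,"dz":0,"twist":0},{"dx":0,"dy":0,"dz":0,"twist":0}]'
python3 - <<'E'
from h import *
s,f=shot('w_ins1');print(s['ee_pos'],yaw(s))
E
```

```text
time: 5.35
ee_pos: [655.6, -138.0, 71.5]
ee_rot: [[0.993, 0.121, 0.003], [0.121, -0.993, -0.001], [0.003, 0.001, -1.0]]
ft_force: [-0.2, -0.3, -1.6]
width: 0.294
finger_force: 40.3
[ 655.60349666 -137.99313461   71.49457309] -83.0401556698632
```

View pics/w_ins1.png

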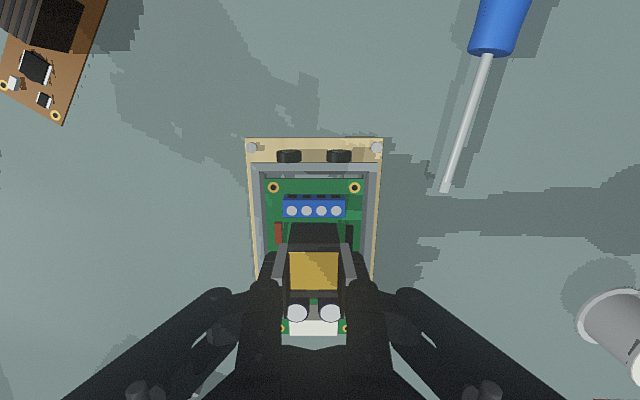

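The board hangs just above the tray mouth and looks laterally centred (board 265–364, tray 258–378). I'll check its offset from the plate's gland edge at row 138.

```bash
python3 - <<'E'
from h import *
d=np.load('pics/w_ins1.npz');s=dict(ee_pos=d['p'],ee_rot=d['r']);H,S,V=hsv(d['f'])
R=s['ee_rot'][:2,:2]
def rel(p,z): return ((cast('wrist',p,z,s)-s['ee_pos'][:2])@R)
y=((H>10)&(H<30)&(S>45)&(V>100)).astype(np.uint8); y[:130]=0;y[245:]=0;y[:,:235]=0;y[:,395:]=0
q=biggest(y); P=rel(q,6); print('plate rel tool: xmax',np.percentile(P[:,0],98),'y',P[:,1].min(),P[:,1].max())
g=((H>45)&(H<80)&(S>100)).astype(np.uint8);g[:150]=0;g[250:]=0
Q=rel(biggest(g),s['ee_pos'][2]-30.9);print('board rel tool xmax',Q[:,0].max(),'y',Q[:,1].min(),Q[:,1].max())
E
```

```text
plate rel tool: xmax 62.67118177252818 y -45.85847065151099 45.73905736105892
board rel tool xmax 43.75036536084526 y -28.10938684843892 27.87448224815022
```

```bash
python3 -m handwheel '[{"dx":-2,"dy":0,"dz":0,"twist":0},{"dx":0,"dy":0,"dz":-8,"twist":0},{"dx":0,"dy":0,"dz":-8,"twist":0},{"dx":0,"dy":0,"dz":-5,"twist":0},{"dx":0,"dy":0,"dz":-3,"twist":0},{"dx":0,"dy":0,"dz":0,"twist":0},{"dx":0,"dy":0,"dz":0,"twist":0}]'
```

```text
time: 6.1
ee_pos: [651.5, -137.6, 46.0]
ee_rot: [[0.993, 0.122, -0.002], [0.122, -0.993, -0.0], [-0.002, 0.0, -1.0]]
ft_force: [-5.1, 0.4, 7.5]
width: 0.295
finger_force: 41.7
```

```bash
python3 -m handwheel '[{"dx":0,"dy":0,"dz":0,"twist":0},{"dx":0,"dy":0,"dz":0,"twist":0},{"dx":0,"dy":0,"dz":0,"twist":0},{"dx":0,"dy":0,"dz":0,"twist":0},{"dx":0,"dy":0,"dz":0,"twist":0}]' -0.1; python3 -m handwheel '[{"dx":0,"dy":0,"dz":10,"twist":0},{"dx":0,"dy":0,"dz":30,"twist":0},{"dx":0,"dy":0,"dz":40,"twist":0},{"dx":-10,"dy":0,"dz":50,"twist":0},{"dx":-20,"dy":0,"dz":30,"twist":0},{"dx":0,"dy":0,"dz":0,"twist":0},{"dx":0,"dy":0,"dz":0,"twist":0},{"dx":0,"dy":0,"dz":0,"twist":0}]' 1
python3 - <<'E'
from h import *
s,f=shot('w_ins2');print(s['ee_pos'],yaw(s));H,S,V=hsv(f)
g=close((H>45)&(H<80)&(S>100),25);b=biggest(g,(200,0,430,260));r=rect(cast('wrist',b,15,s));print('board',r)
y=((H>10)&(H<30)&(S>45)&(V>100)).astype(np.uint8);y[:,:200]=0;y[:,430:]=0;y[260:]=0
print(rect(cast('wrist',biggest(close(y,9)),6,s)))
E
```

```text
time: 6.6
ee_pos: [652.2, -137.6, 45.2]
ee_rot: [[0.993, 0.122, -0.0], [0.122, -0.993, 0.0], [-0.0, -0.0, -1.0]]
ft_force: [0.4, -0.2, 1.0]
width: 0.451
finger_force: 0.0
time: 7.4
ee_pos: [621.9, -137.7, 203.5]
ee_rot: [[0.993, 0.121, -0.001], [0.121, -0.993, 0.0], [-0.001, -0.0, -1.0]]
ft_force: [-0.5, -0.4, -0.5]
width: 0.999
finger_force: 0.0
[ 621.91867884 -137.73867297  203.46146312] -83.026987706196
board (array([ 640.4, -138.7]), 109.2, 55.7, 6.8)
(array([ 642.6, -139.5]), 149.3, 91.7, 7.1)
```

View pics/w_ins2.png

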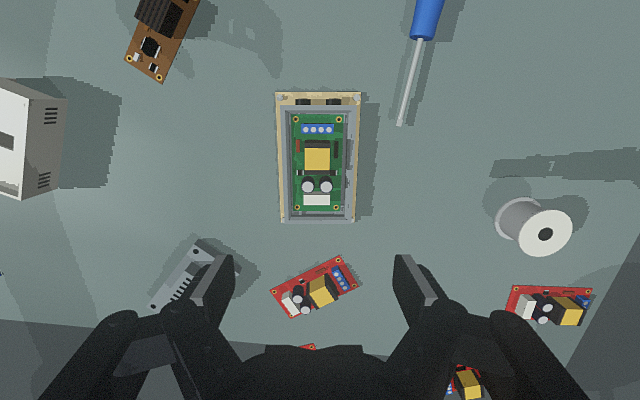

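The board sits flat in the tray, terminals towards the glands. Its centre is at (640.4,-138.7) and yaw 6.8°. Next is the spacer.

```bash
python3 -m handwheel '[{"dx":1,"dy":25,"dz":0,"twist":-0.04},{"dx":1,"dy":35,"dz":0,"twist":-0.04},{"dx":1,"dy":40,"dz":0,"twist":-0.04},{"dx":1,"dy":40,"dz":0,"twist":-0.04},{"dx":1,"dy":40,"dz":0,"twist":-0.04},{"dx":1,"dy":40,"dz":-5,"twist":-0.04},{"dx":1,"dy":40,"dz":-5,"twist":-0.04},{"dx":1,"dy":35,"dz":-5,"twist":-0.04},{"dx":1,"dy":23,"dz":0,"twist":-0.076},{"dx":0,"dy":0,"dz":0,"twist":0}]'
python3 -m handwheel '[{"dx":0,"dy":0,"dz":0,"twist":0},{"dx":0,"dy":0,"dz":0,"twist":0},{"dx":0,"dy":0,"dz":0,"twist":0}]'
python3 - <<'E'
from h import *
s,f=shot('w_sp');print(s['ee_pos'],yaw(s));H,S,V=hsv(f)
for T in (150,180,200):
    m=close((S<35)&(V>T),9);m[:,:200]=0;m[:,430:]=0;m[270:]=0
    b=biggest(m);print(cv2.boundingRect(np.int32(b)),rect(cast('wrist',b,45,s)))
E
```

```text
time: 8.45
ee_pos: [629.4, 186.7, 187.4]
ee_rot: [[0.964, -0.265, -0.003], [-0.265, -0.964, 0.003], [-0.004, -0.002, -1.0]]
ft_force: [-1.3, -0.7, 0.1]
width: 1.003
finger_force: 0.0
time: 8.75
ee_pos: [631.7, 178.2, 188.8]
ee_rot: [[0.962, -0.273, -0.001], [-0.273, -0.962, -0.001], [-0.0, 0.001, -1.0]]
ft_force: [-0.6, -0.8, -0.7]
width: 0.997
finger_force: 0.0
[631.7212939  178.16645434 188.81489469] -105.83350494723892
(280, 138, 64, 106) (array([630.1, 178.8]), 109.3, 62.0, -15.8)
(280, 138, 60, 106) (array([630.8, 181.4]), 109.5, 56.0, -15.6)
(281, 138, 59, 106) (array([630.9, 181.4]), 109.4, 55.5, -15.6)
```

View pics/w_sp.png

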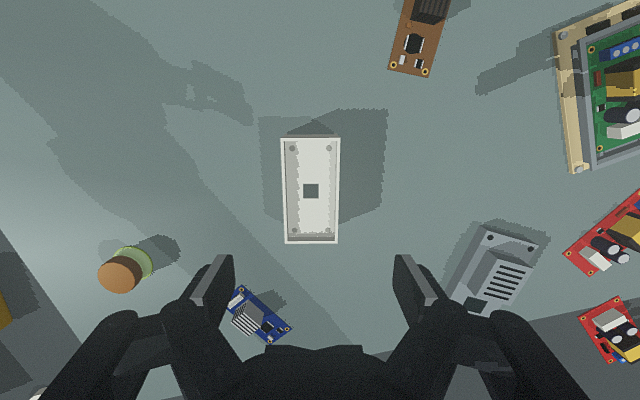

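The white spacer's rim is at (310,190), with the deck hole at (311,191). Grasping it.

```bash
python3 -m handwheel '[{"dx":-1,"dy":3,"dz":-30,"twist":0},{"dx":0,"dy":0,"dz":-40,"twist":0},{"dx":0,"dy":0,"dz":-40,"twist":0},{"dx":0,"dy":0,"dz":-25,"twist":0},{"dx":0,"dy":0,"dz":-16,"twist":0},{"dx":0,"dy":0,"dz":0,"twist":0},{"dx":0,"dy":0,"dz":0,"twist":0}]'; python3 -m handwheel '[{"dx":0,"dy":0,"dz":0,"twist":0},{"dx":0,"dy":0,"dz":0,"twist":0},{"dx":0,"dy":0,"dz":0,"twist":0},{"dx":0,"dy":0,"dz":0,"twist":0},{"dx":0,"dy":0,"dz":0,"twist":0},{"dx":0,"dy":0,"dz":0,"twist":0}]' -1 30
```

```text
time: 9.5
ee_pos: [631.2, 183.3, 39.2]
ee_rot: [[0.963, -0.271, 0.001], [-0.271, -0.963, 0.0], [0.001, -0.001, -1.0]]
ft_force: [0.3, 0.3, 1.4]
width: 1.001
finger_force: 0.0
time: 10.1
ee_pos: [631.7, 183.7, 40.3]
ee_rot: [[0.963, -0.271, 0.003], [-0.271, -0.963, 0.0], [0.003, -0.001, -1.0]]
ft_force: [-1.2, -0.9, 5.8]
width: 0.647
finger_force: 32.9
```

```bash
python3 -m handwheel '[{"dx":0,"dy":0,"dz":20,"twist":0},{"dx":0,"dy":-5,"dz":40,"twist":0.02},{"dx":1,"dy":-30,"dz":40,"twist":0.05},{"dx":1,"dy":-40,"dz":30,"twist":0.055},{"dx":1,"dy":-45,"dz":0,"twist":0.055},{"dx":2,"dy":-45,"dz":0,"twist":0.055},{"dx":2,"dy":-45,"dz":0,"twist":0.055},{"dx":1,"dy":-45,"dz":0,"twist":0.055},{"dx":1,"dy":-40,"dz":0,"twist":0.05},{"dx":1,"dy":-28,"dz":0,"twist":0.003}]'
python3 -m handwheel '[{"dx":0,"dy":0,"dz":0,"twist":0},{"dx":0,"dy":0,"dz":0,"twist":0},{"dx":0,"dy":0,"dz":-30,"twist":0},{"dx":0,"dy":0,"dz":-20,"twist":0},{"dx":0,"dy":0,"dz":0,"twist":0},{"dx":0,"dy":0,"dz":0,"twist":0},{"dx":0,"dy":0,"dz":0,"twist":0}]'
python3 - <<'E'
from h import *
s,f=shot('w_sp2');print(s['ee_pos'],yaw(s));H,S,V=hsv(f)
E
```

```text
time: 11.1
ee_pos: [639.8, -144.3, 168.5]
ee_rot: [[0.993, 0.121, -0.0], [0.121, -0.993, -0.002], [-0.0, 0.002, -1.0]]
ft_force: [-0.3, 0.1, -1.1]
width: 0.649
finger_force: 32.2
time: 11.8
ee_pos: [641.6, -138.6, 119.9]
ee_rot: [[0.992, 0.125, 0.002], [0.125, -0.992, 0.0], [0.002, 0.0, -1.0]]
ft_force: [0.8, -0.5, -1.0]
width: 0.65
finger_force: 32.2
[ 641.59437177 -138.57588251  119.91711624] -82.8290943232648
```

View pics/w_sp2.png

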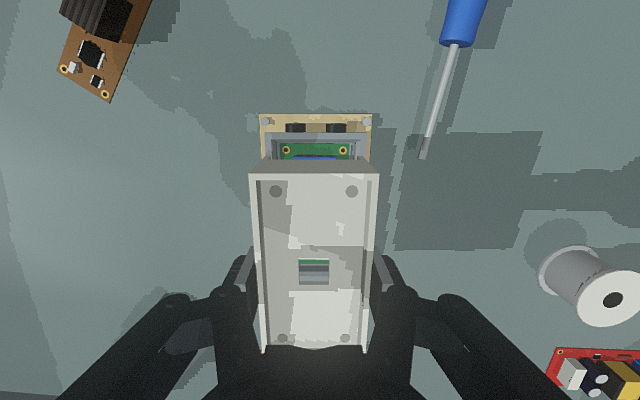

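The spacer is held squarely above the tray. Its front top edge is at row ~173, and the plate's gland edge is at row 114. I'll check the offsets.

```bash
python3 - <<'E'
from h import *
d=np.load('pics/w_sp2.npz');s=dict(ee_pos=d['p'],ee_rot=d['r']);H,S,V=hsv(d['f'])
R=s['ee_rot'][:2,:2]
def rel(p,z): return ((cast('wrist',p,z,s)-s['ee_pos'][:2])@R)
y=((H>10)&(H<30)&(S>45)&(V>100)).astype(np.uint8); y[:105]=0;y[160:]=0;y[:,:245]=0;y[:,390:]=0
P=rel(biggest(y),6); print('plate xmax',np.percentile(P[:,0],98),'y',P[:,1].min(),P[:,1].max())
g=((H>45)&(H<80)&(S>100)).astype(np.uint8);g[:120]=0;g[160:]=0
P=rel(biggest(g),15); print('board xmax',P[:,0].max(),'y',P[:,1].min(),P[:,1].max())
print(V[160:182,313],S[160:182,313])
z=s['ee_pos'][2]+5
print(rel([[250,173],[378,173],[313,172],[313,174]],z))
E
```

```text
plate xmax 76.35504890365604 y -44.58708693559227 46.98531293909772
board xmax 53.67099025512372 y -27.353278681841157 27.90607742582958
[118 119 122 121 123 119 120 118 118 121 124 121 111 155 197 193 190 192
 191 191 191 194] [17 15 23 11 15 13 17 17  9 19 19 17 16 13 12 12  7 12 13 11  8 12]
[[ 55.05225027 -27.13342271]
 [ 55.11029961  27.23804269]
 [ 55.5147847   -0.36934117]
 [ 54.6458406   -0.36886953]]
```

```bash
python3 -m handwheel '[{"dx":0,"dy":-1,"dz":-20,"twist":0},{"dx":0,"dy":0,"dz":-20,"twist":0},{"dx":0,"dy":0,"dz":-10,"twist":0},{"dx":0,"dy":0,"dz":-6,"twist":0},{"dx":0,"dy":0,"dz":-5,"twist":0},{"dx":0,"dy":0,"dz":-3,"twist":0},{"dx":0,"dy":0,"dz":0,"twist":0},{"dx":0,"dy":0,"dz":0,"twist":0},{"dx":0,"dy":0,"dz":0,"twist":0}]'
```

```text
time: 12.75
ee_pos: [641.1, -140.6, 55.3]
ee_rot: [[0.992, 0.123, 0.002], [0.123, -0.992, -0.0], [0.002, 0.0, -1.0]]
ft_force: [-1.2, 0.6, 4.0]
width: 0.65
finger_force: 32.9
```

```bash
python3 -m handwheel '[{"dx":0,"dy":0,"dz":0,"twist":0},{"dx":0,"dy":0,"dz":0,"twist":0},{"dx":0,"dy":0,"dz":0,"twist":0},{"dx":0,"dy":0,"dz":0,"twist":0},{"dx":0,"dy":0,"dz":0,"twist":0},{"dx":0,"dy":0,"dz":0,"twist":0}]' 1; python3 -m handwheel '[{"dx":0,"dy":0,"dz":20,"twist":0},{"dx":0,"dy":0,"dz":40,"twist":0},{"dx":0,"dy":0,"dz":45,"twist":0},{"dx":-10,"dy":0,"dz":40,"twist":0},{"dx":-10,"dy":0,"dz":10,"twist":0},{"dx":0,"dy":0,"dz":0,"twist":0},{"dx":0,"dy":0,"dz":0,"twist":0},{"dx":0,"dy":0,"dz":0,"twist":0}]'
python3 - <<'E'
from h import *
s,f=shot('w_sp3');print(s['ee_pos'],yaw(s));H,S,V=hsv(f)
m=close((S<35)&(V>175),9);m[:,:200]=0;m[:,430:]=0;m[270:]=0
b=biggest(m);print(cv2.boundingRect(np.int32(b)),rect(cast('wrist',b,60,s)))
E
```

```text
time: 13.35
ee_pos: [640.4, -140.6, 54.3]
ee_rot: [[0.992, 0.124, -0.0], [0.124, -0.992, 0.0], [-0.0, -0.0, -1.0]]
ft_force: [0.7, -0.6, -0.1]
width: 0.999
finger_force: 0.0
time: 14.15
ee_pos: [619.4, -140.6, 207.2]
ee_rot: [[0.992, 0.123, -0.003], [0.123, -0.992, 0.001], [-0.003, -0.001, -1.0]]
ft_force: [0.7, 0.2, 0.7]
width: 0.996
finger_force: 0.0
[ 619.44055449 -140.62068845  207.24432611] -82.90891420785081
(286, 112, 65, 110) (array([ 641.4, -143.9]), 108.7, 62.8, 7.4)
```

View pics/w_sp3.png

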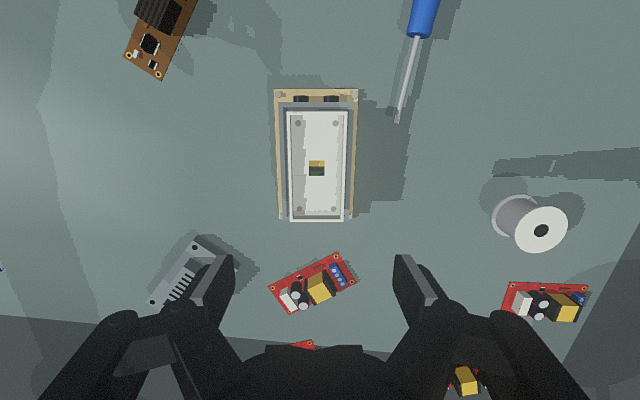

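The spacer stands square in the tray, with its rim at (317,166). On to the blue control board.

```bash
python3 -m handwheel '[{"dx":-8,"dy":25,"dz":0,"twist":0.02},{"dx":-12,"dy":38,"dz":0,"twist":0.03},{"dx":-14,"dy":44,"dz":0,"twist":0.03},{"dx":-14,"dy":44,"dz":0,"twist":0.03},{"dx":-14,"dy":44,"dz":-5,"twist":0.03},{"dx":-14,"dy":44,"dz":-5,"twist":0.03},{"dx":-14,"dy":44,"dz":-5,"twist":0.03},{"dx":-14,"dy":44,"dz":-10,"twist":0.03},{"dx":-14,"dy":44,"dz":-10,"twist":0.03},{"dx":-12,"dy":40,"dz":-10,"twist":0.02}]'
python3 -m handwheel '[{"dx":-11,"dy":38,"dz":0,"twist":0},{"dx":0,"dy":0,"dz":0,"twist":0},{"dx":0,"dy":0,"dz":0,"twist":0},{"dx":0,"dy":0,"dz":0,"twist":0}]'
python3 - <<'E'
from h import *
s,f=shot('w_cb');print(s['ee_pos'],yaw(s));H,S,V=hsv(f)
m=close((H>105)&(H<130)&(S>110),21);m[:,:200]=0;m[:,430:]=0;m[250:]=0
b=biggest(m);print(cv2.boundingRect(np.int32(b)),rect(cast('wrist',b,2,s)))
E
```

```text
time: 15.2
ee_pos: [488.9, 272.6, 162.8]
ee_rot: [[0.919, 0.395, -0.002], [0.395, -0.919, 0.0], [-0.002, -0.001, -1.0]]
ft_force: [0.1, 0.1, 0.4]
width: 1.002
finger_force: 0.0
time: 15.6
ee_pos: [479.6, 307.1, 163.3]
ee_rot: [[0.92, 0.392, -0.001], [0.392, -0.92, -0.001], [-0.002, 0.001, -1.0]]
ft_force: [0.0, -0.1, 0.3]
width: 0.997
finger_force: 0.0
[479.58611849 307.13782982 163.30031756] -66.9241601795624
(289, 149, 45, 89) (array([470.4, 305.2]), 97.2, 42.9, 25.8)
```

View pics/w_cb.png

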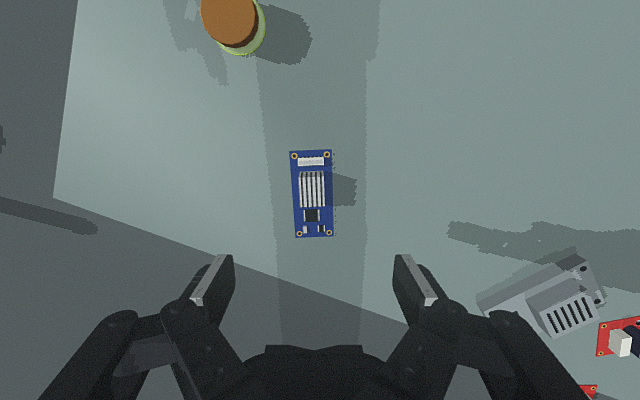

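The blue board is at (311,194), connector up and heat sink at (312,190). Grasping it by the heat sink.

```bash
python3 -m handwheel '[{"dx":2,"dy":3,"dz":-30,"twist":0.047},{"dx":0,"dy":0,"dz":-35,"twist":0},{"dx":0,"dy":0,"dz":-30,"twist":0},{"dx":0,"dy":0,"dz":-20,"twist":0},{"dx":0,"dy":0,"dz":-13,"twist":0},{"dx":0,"dy":0,"dz":0,"twist":0},{"dx":0,"dy":0,"dz":0,"twist":0}]'; python3 -m handwheel '[{"dx":0,"dy":0,"dz":0,"twist":0},{"dx":0,"dy":0,"dz":0,"twist":0},{"dx":0,"dy":0,"dz":0,"twist":0},{"dx":0,"dy":0,"dz":0,"twist":0},{"dx":0,"dy":0,"dz":0,"twist":0},{"dx":0,"dy":0,"dz":0,"twist":0},{"dx":0,"dy":0,"dz":0,"twist":0},{"dx":0,"dy":0,"dz":0,"twist":0}]' -1 30
```

```text
time: 16.35
ee_pos: [482.1, 311.1, 36.9]
ee_rot: [[0.901, 0.435, 0.001], [0.435, -0.901, 0.0], [0.001, -0.0, -1.0]]
ft_force: [1.4, 1.0, 0.3]
width: 1.002
finger_force: 0.0
time: 17.15
ee_pos: [481.8, 311.6, 36.9]
ee_rot: [[0.9, 0.436, 0.001], [0.436, -0.9, 0.0], [0.001, 0.0, -1.0]]
ft_force: [-0.3, -0.9, 6.2]
width: 0.271
finger_force: 30.3
```

```bash
python3 -m handwheel '[{"dx":0,"dy":0,"dz":20,"twist":0},{"dx":2,"dy":-5,"dz":45,"twist":-0.01},{"dx":12,"dy":-30,"dz":45,"twist":-0.03},{"dx":16,"dy":-42,"dz":15,"twist":-0.03},{"dx":17,"dy":-45,"dz":0,"twist":-0.03},{"dx":17,"dy":-45,"dz":0,"twist":-0.03},{"dx":17,"dy":-45,"dz":0,"twist":-0.03},{"dx":17,"dy":-45,"dz":0,"twist":-0.03},{"dx":17,"dy":-45,"dz":0,"twist":-0.03},{"dx":17,"dy":-45,"dz":0,"twist":-0.03}]'
python3 -m handwheel '[{"dx":17,"dy":-45,"dz":0,"twist":-0.03},{"dx":14,"dy":-36,"dz":0,"twist":-0.03},{"dx":9,"dy":-22,"dz":0,"twist":-0.016},{"dx":0,"dy":0,"dz":-20,"twist":0},{"dx":0,"dy":0,"dz":0,"twist":0},{"dx":0,"dy":0,"dz":0,"twist":0},{"dx":0,"dy":0,"dz":0,"twist":0}]'
python3 - <<'E'
from h import *
s,f=shot('w_cb2');print(s['ee_pos'],yaw(s));H,S,V=hsv(f)
E
```

```text
time: 18.15
ee_pos: [612.2, -34.7, 156.5]
ee_rot: [[0.98, 0.198, -0.001], [0.198, -0.98, 0.0], [-0.001, -0.0, -1.0]]
ft_force: [0.9, 1.0, -1.0]
width: 0.272
finger_force: 29.8
time: 18.85
ee_pos: [652.4, -134.2, 137.5]
ee_rot: [[0.992, 0.126, 0.0], [0.126, -0.992, 0.001], [0.0, -0.001, -1.0]]
ft_force: [-0.3, 0.4, -0.2]
width: 0.272
finger_force: 29.7
[ 652.37192805 -134.23612249  137.4699443 ] -82.73875487007139
```

View pics/w_cb2.png

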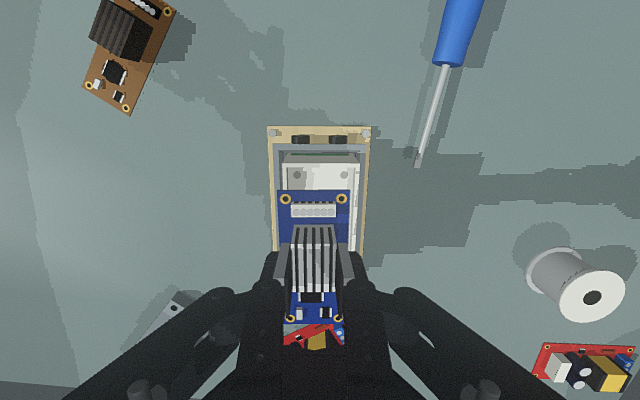

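The board is over the spacer with its connector end forward. Board corners are at (278,191)/(350,191) and the spacer rim at ~(281–362, row 163). I'll work out the offset.

```bash
python3 - <<'E'
from h import *
d=np.load('pics/w_cb2.npz');s=dict(ee_pos=d['p'],ee_rot=d['r']);H,S,V=hsv(d['f'])
R=s['ee_rot'][:2,:2]
def rel(p,z): return ((cast('wrist',p,z,s)-s['ee_pos'][:2])@R)
y=((H>10)&(H<30)&(S>45)&(V>100)).astype(np.uint8); y[:118]=0;y[240:]=0;y[:,:255]=0;y[:,385:]=0
P=rel(biggest(y),6); print('plate xmax',np.percentile(P[:,0],98),'y',P[:,1].min(),P[:,1].max())
b=((H>105)&(H<130)&(S>110)).astype(np.uint8);b[:180]=0;b[250:]=0;b[:,:265]=0;b[:,365:]=0
Q=rel(biggest(b),s['ee_pos'][2]-34.9);print('board xmax',Q[:,0].max(),'y',Q[:,1].min(),Q[:,1].max())
print('col',V[145:175,330]); print('row',V[180,270:290],V[180,350:372],S[180,350:372])
E
```

```text
plate xmax 64.83718047984999 y -41.6999384481588 49.99010414886278
board xmax 35.50831973802285 y -21.720073246582928 20.72805715876698
col [150 148 145 145 149 125 117  85  98  91 109 131 132 133 130 130 125 119
 205 222 221 219 217 220 220 220 219 221 220 219]
row [202 195 196 196 144 145 144 149 148 135  92  98 145 214 206 208 206  95
 149 162] [204 204 202 165 173 228 221 225 225 117 126 131 134 129 166 172 169 148
 115 116 120 122] [13 10 11 14 12  8 10 10 10 24 26 23 27 16 60 68 69 48 40 26 23 31]
```

```bash
python3 - <<'E'
from h import *
d=np.load('pics/w_cb2.npz');s=dict(ee_pos=d['p'],ee_rot=d['r']);R=s['ee_rot'][:2,:2]
print(((cast('wrist',[[282.5,180],[358.8,180],[330,162.5]],60,s)-s['ee_pos'][:2])@R))
print(R)
E
```

```text
[[ 30.19823205 -22.93999763]
 [ 30.27189943  33.01916353]
 [ 43.21576854  11.63945939]]
[[ 0.99198011  0.12639364]
 [ 0.12639341 -0.99197999]]
```

```bash
python3 -m handwheel '[{"dx":2,"dy":-5,"dz":0,"twist":0},{"dx":0,"dy":0,"dz":-15,"twist":0},{"dx":0,"dy":0,"dz":-15,"twist":0},{"dx":0,"dy":0,"dz":0,"twist":0},{"dx":0,"dy":0,"dz":0,"twist":0}]'
python3 - <<'E'
from h import *
s,f=shot('w_cb3');print(s['ee_pos'],yaw(s));H,S,V=hsv(f);R=s['ee_rot'][:2,:2]
b=((H>105)&(H<130)&(S>110)).astype(np.uint8);b[:180]=0;b[250:]=0;b[:,:265]=0;b[:,365:]=0
q=biggest(b);Q=((cast('wrist',q,s['ee_pos'][2]-34.9,s)-s['ee_pos'][:2])@R);print('board xmax',Q[:,0].max(),'y',Q[:,1].min(),Q[:,1].max(),q.min(0))
m=((S<35)&(V>180)).astype(np.uint8);m[:120]=0;m[215:]=0;m[:,:230]=0;m[:,410:]=0;q=biggest(m)
Q=((cast('wrist',q,60,s)-s['ee_pos'][:2])@R);print('spacer xmax',Q[:,0].max(),'y',Q[:,1].min(),Q[:,1].max(),q.min(0),q.max(0))
E
```

```text
time: 19.4
ee_pos: [653.3, -140.4, 105.5]
ee_rot: [[0.992, 0.125, -0.002], [0.125, -0.992, 0.001], [-0.002, -0.001, -1.0]]
ft_force: [0.3, 0.2, -0.8]
width: 0.267
finger_force: 29.7
[ 653.28801719 -140.40792924  105.49849044] -82.83667520799335
board xmax 35.44603959402188 y -21.72508696916318 21.018457148418264 [277. 190.]
spacer xmax 42.41021368355815 y -29.23846187289106 26.528354925287637 [266. 174.] [357. 214.]
```

```bash
python3 -m handwheel '[{"dx":0.5,"dy":1,"dz":-6,"twist":0},{"dx":0,"dy":0,"dz":-5,"twist":0},{"dx":0,"dy":0,"dz":-4,"twist":0},{"dx":0,"dy":0,"dz":-3,"twist":0},{"dx":0,"dy":0,"dz":0,"twist":0},{"dx":0,"dy":0,"dz":0,"twist":0},{"dx":0,"dy":0,"dz":0,"twist":0}]'
```

```text
time: 20.15
ee_pos: [654.9, -139.7, 89.2]
ee_rot: [[0.992, 0.124, 0.0], [0.124, -0.992, -0.0], [0.0, 0.0, -1.0]]
ft_force: [-0.4, -0.2, -1.5]
width: 0.275
finger_force: 29.7
```

No contact yet, so I'll go a little lower.

```bash
python3 -m handwheel '[{"dx":0,"dy":0,"dz":-2,"twist":0},{"dx":0,"dy":0,"dz":0,"twist":0},{"dx":0,"dy":0,"dz":0,"twist":0},{"dx":0,"dy":0,"dz":0,"twist":0}]'
```

```text
time: 20.55
ee_pos: [654.7, -139.7, 87.0]
ee_rot: [[0.992, 0.124, 0.0], [0.124, -0.992, 0.0], [0.0, 0.0, -1.0]]
ft_force: [-0.8, 0.7, 0.0]
width: 0.272
finger_force: 29.7
```

```bash
python3 -m handwheel '[{"dx":0,"dy":0,"dz":0,"twist":0},{"dx":0,"dy":0,"dz":0,"twist":0},{"dx":0,"dy":0,"dz":0,"twist":0},{"dx":0,"dy":0,"dz":0,"twist":0},{"dx":0,"dy":0,"dz":0,"twist":0}]' 0; python3 -m handwheel '[{"dx":0,"dy":0,"dz":15,"twist":0},{"dx":0,"dy":0,"dz":30,"twist":0},{"dx":0,"dy":0,"dz":40,"twist":0},{"dx":-15,"dy":0,"dz":30,"twist":0},{"dx":-20,"dy":0,"dz":5,"twist":0},{"dx":0,"dy":0,"dz":0,"twist":0},{"dx":0,"dy":0,"dz":0,"twist":0},{"dx":0,"dy":0,"dz":0,"twist":0}]' 1
python3 - <<'E'
from h import *
s,f=shot('w_cb4');print(s['ee_pos'],yaw(s));H,S,V=hsv(f)
b=close((H>105)&(H<130)&(S>110),21);b[:,:200]=0;b[:,430:]=0;b[260:]=0
print('ctrl',rect(cast('wrist',biggest(b),52,s)))
m=((S<35)&(V>175)).astype(np.uint8);m[:60]=0;m[250:]=0;m[:,:240]=0;m[:,400:]=0
p=np.argwhere(cv2.morphologyEx(m,cv2.MORPH_OPEN,np.ones((2,2))))[:,::-1].astype(float)
print('spacer',rect(cast('wrist',p,60,s)))
print(cast('wrist',[[0,0]],0,s))
E
```

```text
time: 21.05
ee_pos: [654.8, -139.7, 87.0]
ee_rot: [[0.992, 0.125, 0.0], [0.125, -0.992, -0.0], [0.0, 0.0, -1.0]]
ft_force: [0.4, 0.2, 0.6]
width: 0.503
finger_force: 0.0
time: 21.85
ee_pos: [620.0, -139.7, 206.7]
ee_rot: [[0.992, 0.124, -0.0], [0.124, -0.992, 0.0], [-0.0, -0.0, -1.0]]
ft_force: [-0.3, -0.5, -0.1]
width: 1.003
finger_force: 0.0
[ 620.01221945 -139.7430931   206.66965127] -82.85192989022339
ctrl (array([ 641.9, -141.1]), 96.3, 42.4, 7.8)
spacer (array([ 649.3, -144.2]), 126.0, 63.5, 7.2)
[[760.56600919 193.61662326]]
```

View pics/w_cb4.png

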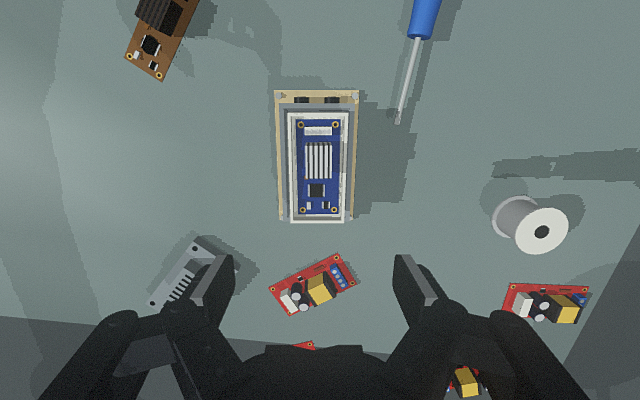

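The blue board lies flat inside the spacer at (320,167), connector to the glands. I've used all 14 picture views, so the cover is done by numbers. A rough pose first, from the four screw dots in w_base2.

```bash
python3 - <<'E'
from h import *
d=np.load('pics/w_base2.npz');s=dict(ee_pos=d['p'],ee_rot=d['r'])
P=cast('wrist',[[185,202],[223,231],[137,267],[174,292]],16.5,s)
c=P.mean(0);u=(P[0]+P[1]-P[2]-P[3]);u/=np.linalg.norm(u);print(P.round(),c,np.degrees(np.arctan2(u[1],u[0])),c+12*u)
f=d['f'];H,S,V=hsv(f)
for x,y in [(160,240),(150,225),(190,215),(110,240),(230,215),(158,268)]:print(x,y,H[y,x],S[y,x],V[y,x])
E
```

```text
[[515.  -6.]
 [485. -49.]
 [424.  54.]
 [392.  10.]] [453.9286783    2.10530029] -33.085750238662825 [463.98293241  -4.4454229 ]
160 240 90 18 157
150 225 90 28 137
190 215 96 29 124
110 240 90 27 153
230 215 90 31 116
158 268 93 39 72
```

```bash
python3 -m handwheel '[{"dx":-16,"dy":14,"dz":0,"twist":-0.07},{"dx":-18,"dy":16,"dz":0,"twist":-0.08},{"dx":-18,"dy":16,"dz":0,"twist":-0.08},{"dx":-18,"dy":16,"dz":0,"twist":-0.08},{"dx":-18,"dy":16,"dz":-8,"twist":-0.08},{"dx":-18,"dy":16,"dz":-8,"twist":-0.08},{"dx":-18,"dy":15,"dz":-8,"twist":-0.08},{"dx":-16,"dy":14,"dz":-8,"twist":-0.08},{"dx":-16,"dy":12,"dz":0,"twist":-0.07},{"dx":0,"dy":0,"dz":0,"twist":0}]'
python3 -m handwheel '[{"dx":0,"dy":0,"dz":0,"twist":0},{"dx":0,"dy":0,"dz":0,"twist":0},{"dx":0,"dy":0,"dz":0,"twist":0}]'
python3 - <<'E'
from h import *
s,f=shot('w_cov');print(s['ee_pos'],yaw(s));H,S,V=hsv(f);R=s['ee_rot'][:2,:2]
# small dark blobs / slots near image middle
m=(V<70).astype(np.uint8);m[:90]=0;m[255:]=0;m[:,:220]=0;m[:,410:]=0
n,_,st,ce=cv2.connectedComponentsWithStats(m)
for i in range(1,n):
    if st[i,4]>5: print(st[i],ce[i].round(1))
print(H[100:260:10,250:380:10]);print(V[100:260:10,250:380:10])
E
```

```text
time: 22.9
ee_pos: [461.6, -2.6, 174.0]
ee_rot: [[0.84, -0.542, -0.003], [-0.542, -0.84, 0.001], [-0.003, 0.001, -1.0]]
ft_force: [-0.1, -0.3, -0.9]
width: 1.0
finger_force: 0.0
time: 23.2
ee_pos: [464.6, -5.3, 175.0]
ee_rot: [[0.839, -0.544, 0.0], [-0.544, -0.839, 0.0], [0.0, -0.0, -1.0]]
ft_force: [-0.6, -0.5, -0.0]
width: 0.997
finger_force: 0.0
[464.60820193  -5.2800309  174.95466402] -122.98363123064412
[281 147   6   6  31] [283.6 149.5]
[334 146   7   7  36] [336.9 149. ]
[294 176  34   3  97] [310.6 177. ]
[295 184  32   3  88] [309.6 184.9]
[295 191  32   3  84] [311.9 192.1]
[295 199  32   2  64] [310.5 199.5]
[295 206  32   3  74] [309.1 206.7]
[296 213  31   3  78] [309.6 213.8]
[300 225  24  16 308] [311.9 232.8]
[286 244   5   5  21] [288. 246.]
[333 244   5   5  22] [335.1 245.9]
[[ 85  86  83  81  92  88  85  86  83  86  83  85  85]
 [ 84  85  83  86  88  84  83  83  85  84  86  82  81]
 [ 82  85  85  90  88  86  85  85  88  85  85  86  83]
 [ 83  85  90  86  90  83  88  83  86  85  84  92  88]
 [ 85  86  84  86  90  87  87  83  80  93  84  88  84]
 [ 86  84  85  96  
[... 767 characters left out ...]
46 112 114 118 114 116 114 115 150 144]
 [148 147 134  99 101 103  99  97  96 100 119 121 149]
 [146 146 136 165 160 160 130 127 125  62 115 120 146]
 [146 147 131 163 151 127 130 128 126 125 113 118 148]
 [147 147 134 146 168 164 164 164 162 126 116 117 144]
 [151 152 136 145 155 165 164 163 158 128 114 117 144]
 [152 151 136 147 157 173 175 174 159 121 116 143 147]
 [153 154 138 149 158  41  47  40 159 130 119 147 146]
 [153 153 152 158 159 165 163 165 163 159 118 147 146]
 [156 156 152 154 160 157 159 157 157 159 116 146 145]
 [159 160 154 142 158  61  69  68 159 158 112 143 146]
 [161 160 155 142 160  52  61  57 158 158 145 145 144]
 [160 156 155 157 164 161 159 159 160 160 142 139 120]]
```

```bash
python3 - <<'E'
from h import *
d=np.load('pics/w_cov.npz');s=dict(ee_pos=d['p'],ee_rot=d['r']);R=s['ee_rot'][:2,:2]
P=cast('wrist',[[283.6,149.5],[336.9,149],[288,246],[335.1,245.9]],17,s)
c=P.mean(0);u=(P[0]+P[1]-P[2]-P[3]);u/=np.linalg.norm(u);a=np.degrees(np.arctan2(u[1],u[0]))
print((P-s['ee_pos'][:2])@R,'\n',c,a,'origin',c+12*u)
Q=cast('wrist',[[310.8,177],[310.8,213.8]],37.5,s);print('slots mid',Q.mean(0))
E
```

```text
[[ 40.1184224  -29.48542077]
 [ 40.6725035   23.55580206]
 [-67.54627348 -28.17459733]
 [-67.33995326  24.59721466]] 
 [454.55796529   4.07601226] -32.35877200066757 origin [464.69452452  -2.34661703]
slots mid [464.47530713  -2.46123905]
```

```bash
python3 -m handwheel '[{"dx":0,"dy":3,"dz":-30,"twist":0.01},{"dx":0,"dy":0,"dz":-40,"twist":0},{"dx":0,"dy":0,"dz":-35,"twist":0},{"dx":0,"dy":0,"dz":-20,"twist":0},{"dx":0,"dy":0,"dz":-10,"twist":0},{"dx":0,"dy":0,"dz":0,"twist":0},{"dx":0,"dy":0,"dz":0,"twist":0}]'; python3 -m handwheel '[{"dx":0,"dy":0,"dz":0,"twist":0},{"dx":0,"dy":0,"dz":0,"twist":0},{"dx":0,"dy":0,"dz":0,"twist":0},{"dx":0,"dy":0,"dz":0,"twist":0},{"dx":0,"dy":0,"dz":0,"twist":0},{"dx":0,"dy":0,"dz":0,"twist":0},{"dx":0,"dy":0,"dz":0,"twist":0}]' -1 30
```

```text
time: 23.95
ee_pos: [464.5, -1.7, 40.6]
ee_rot: [[0.845, -0.536, 0.001], [-0.536, -0.845, -0.0], [0.001, -0.001, -1.0]]
ft_force: [-0.0, 0.2, 0.3]
width: 0.998
finger_force: 0.0
time: 24.65
ee_pos: [464.5, -1.9, 40.9]
ee_rot: [[0.844, -0.536, 0.002], [-0.536, -0.844, -0.0], [0.002, -0.001, -1.0]]
ft_force: [-1.4, 0.0, 5.3]
width: 0.53
finger_force: 30.4
```

```bash
python3 -m handwheel '[{"dx":0,"dy":0,"dz":20,"twist":0},{"dx":0,"dy":0,"dz":40,"twist":0.02},{"dx":10,"dy":-8,"dz":40,"twist":0.07},{"dx":22,"dy":-16,"dz":20,"twist":0.08},{"dx":26,"dy":-19,"dz":0,"twist":0.08},{"dx":26,"dy":-19,"dz":0,"twist":0.08},{"dx":26,"dy":-19,"dz":0,"twist":0.08},{"dx":26,"dy":-19,"dz":0,"twist":0.08},{"dx":26,"dy":-19,"dz":0,"twist":0.08},{"dx":26,"dy":-18,"dz":0,"twist":0.08}]'
python3 -m handwheel '[{"dx":1,"dy":0,"dz":0,"twist":0.04},{"dx":0,"dy":0,"dz":-10,"twist":0},{"dx":0,"dy":0,"dz":0,"twist":0},{"dx":0,"dy":0,"dz":0,"twist":0},{"dx":0,"dy":0,"dz":0,"twist":0}]'
python3 - <<'E'
from h import *
s,f=shot('w_cv2');print(s['ee_pos'],yaw(s));H,S,V=hsv(f);R=s['ee_rot'][:2,:2]
rel=lambda p,z:((cast('wrist',p,z,s)-s['ee_pos'][:2])@R).round(1)
y=((H>10)&(H<30)&(S>45)&(V>100)).astype(np.uint8); y[:60]=0;y[200:]=0;y[:,:230]=0;y[:,400:]=0
q=biggest(y);P=rel(q,6);print(q.min(0),q.max(0),'plate xmax',np.percentile(P[:,0],98),'y',P[:,1].min(),P[:,1].max())
m=(V<70).astype(np.uint8);m[:120]=0;m[330:]=0;m[:,:200]=0;m[:,430:]=0
n,_,st,ce=cv2.connectedComponentsWithStats(m)
for i in range(1,n):
    if 12<st[i,4]<700: print(st[i],ce[i].round(1),rel(ce[i],s['ee_pos'][2]-24),'hood',rel(ce[i],s['ee_pos'][2]-3.4))
E
```

```text
time: 25.65
ee_pos: [652.3, -140.0, 160.0]
ee_rot: [[0.996, 0.087, -0.0], [0.087, -0.996, -0.0], [-0.0, 0.0, -1.0]]
ft_force: [0.0, 0.5, -0.9]
width: 0.532
finger_force: 32.1
time: 26.15
ee_pos: [652.3, -138.0, 150.1]
ee_rot: [[0.992, 0.125, -0.0], [0.125, -0.992, -0.0], [-0.0, 0.0, -1.0]]
ft_force: [0.2, -1.3, -0.5]
width: 0.534
finger_force: 32.1
[ 652.31963789 -138.04779191  150.07583142] -82.81708551500901
[265. 124.] [363. 164.] plate xmax 65.6 y -45.4 46.2
[288 133  17   8 104] [296.9 136.8] [[67.  -8.6]] hood [[69.3 -7.4]]
[324 134   5   7  23] [325.2 136.7] [[67.1  5.8]] hood [[69.3  4.9]]
[330 134  11   8  78] [335.  137.1] [[66.9 10.7]] hood [[69.2  9.2]]
[259 178  12  12 116] [264.4 183.3] [[ 42.5 -26.5]] hood [[ 48.2 -22.8]]
[357 178  12  12 116] [362.5 183.5] [[42.5 26.2]] hood [[48.2 22.4]]
[282 238  64   5 320] [313.5 240. ] [[ 8.7 -0.1]] hood [[19.2 -0.1]]
[282 251  64   6 332] [314.2 253.1] [[0.1 0.3]] hood [[11.9  0.2]]
[283 264  62   6 314] [313.9 266. ] [[-8.6  0.1]] hood [[4.4 0.1]]
[283 277  62   5 306] [313.3 279. ] [[-17.7  -0.2]] hood [[-3.4 -0.2]]
[284 289  60   5 300] [313.5 291. ] [[-26.4  -0.1]] hood [[-10.8  -0.1]]
[284 301  59   4 236] [313.  302.5] [[-35.   -0.4]] hood [[-18.2  -0.3]]
[292 315  43  15 630] [313.3 321.9] [[-50.1  -0.2]] hood [[-31.2  -0.2]]
```

```bash
python3 -m handwheel '[{"dx":1,"dy":-1,"dz":-20,"twist":0},{"dx":0,"dy":0,"dz":-20,"twist":0},{"dx":0,"dy":0,"dz":-8,"twist":0},{"dx":0,"dy":0,"dz":-5,"twist":0},{"dx":0,"dy":0,"dz":-4,"twist":0},{"dx":0,"dy":0,"dz":-3,"twist":0},{"dx":0,"dy":0,"dz":-2,"twist":0},{"dx":0,"dy":0,"dz":0,"twist":0},{"dx":0,"dy":0,"dz":0,"twist":0},{"dx":0,"dy":0,"dz":0,"twist":0}]'
```

```text
time: 27.2
ee_pos: [654.0, -139.8, 88.3]
ee_rot: [[0.992, 0.124, 0.001], [0.124, -0.992, -0.0], [0.001, 0.0, -1.0]]
ft_force: [-0.2, -0.4, -1.2]
width: 0.529
finger_force: 32.0
```

```bash
python3 -m handwheel '[{"dx":0,"dy":0,"dz":-1.5,"twist":0},{"dx":0,"dy":0,"dz":0,"twist":0},{"dx":0,"dy":0,"dz":0,"twist":0},{"dx":0,"dy":0,"dz":0,"twist":0}]'; python3 -m handwheel '[{"dx":0,"dy":0,"dz":0,"twist":0},{"dx":0,"dy":0,"dz":0,"twist":0},{"dx":0,"dy":0,"dz":0,"twist":0},{"dx":0,"dy":0,"dz":0,"twist":0},{"dx":0,"dy":0,"dz":0,"twist":0},{"dx":0,"dy":0,"dz":0,"twist":0}]' 1; python3 -m handwheel '[{"dx":0,"dy":0,"dz":15,"twist":0},{"dx":0,"dy":0,"dz":30,"twist":0},{"dx":0,"dy":0,"dz":40,"twist":0},{"dx":-15,"dy":0,"dz":35,"twist":0},{"dx":-15,"dy":0,"dz":10,"twist":0},{"dx":0,"dy":0,"dz":0,"twist":0},{"dx":0,"dy":0,"dz":0,"twist":0},{"dx":0,"dy":0,"dz":0,"twist":0}]'
python3 - <<'E'
from h import *
s,f=shot('w_fin');print(s['ee_pos'],yaw(s));H,S,V=hsv(f)
m=(V<70).astype(np.uint8);m[:60]=0;m[260:]=0;m[:,:230]=0;m[:,400:]=0
n,_,st,ce=cv2.connectedComponentsWithStats(m)
for i in range(1,n):
    if 8<st[i,4]<700: print(st[i],ce[i].round(1),'lid',cast('wrist',ce[i],62.5,s)[0].round(1),'hood',cast('wrist',ce[i],83.5,s)[0].round(1))
E
```

```text
time: 27.6
ee_pos: [654.1, -139.8, 87.0]
ee_rot: [[0.992, 0.124, 0.001], [0.124, -0.992, -0.0], [0.001, 0.0, -1.0]]
ft_force: [-1.1, -0.3, 4.6]
width: 0.529
finger_force: 32.7
time: 28.2
ee_pos: [653.7, -139.7, 86.4]
ee_rot: [[0.992, 0.125, -0.0], [0.125, -0.992, 0.0], [-0.0, -0.0, -1.0]]
ft_force: [-0.3, 0.3, 0.3]
width: 0.997
finger_force: 0.0
time: 29.0
ee_pos: [623.6, -139.8, 215.7]
ee_rot: [[0.992, 0.124, -0.001], [0.124, -0.992, 0.0], [-0.001, -0.0, -1.0]]
ft_force: [-0.1, -0.2, 0.3]
width: 1.003
finger_force: 0.0
[ 623.61886354 -139.75840225  215.66872888] -82.85069112447518
[295 101   3   5  13] [295.8 103.1] lid [ 704.6 -112.8] hood [ 704.7 -114.1]
[299 101  10   5  48] [303.3 103. ] lid [ 705.5 -119.7] hood [ 705.5 -120.4]
[324 101  14   6  71] [330.8 103.3] lid [ 708.4 -145. ] hood [ 708.2 -143.8]
[286 112   7   8  38] [289.3 115.4] lid [ 692.9 -107.9] hood [ 693.9 -109.5]
[343 112   6   8  37] [345.6 115.6] lid [ 699.4 -160.5] hood [ 699.9 -158.1]
[293 134  16   1  16] [300.5 134. ] lid [ 677.2 -120.2] hood [ 679.4 -120.9]
[301 142  35   4  94] [319.5 143.9] lid [ 670.2 -139.6] hood [ 672.9 -138.8]
[301 151  35   3 103] [317.7 152. ] lid [ 662.1 -138.8] hood [ 665.5 -138.1]
[301 159  34   3 102] [317.5 160. ] lid [ 654.3 -139.7] hood [ 658.2 -138.9]
[301 167  34   3 102] [317.5 168. ] lid [ 646.3 -140.7] hood [ 650.9 -139.8]
[301 175  34   3 102] [317.5 176. ] lid [ 638.1 -141.8] hood [ 643.3 -140.8]
[301 183  34   3 100] [317.2 184. ] lid [ 629.8 -142.5] hood [ 635.6 -141.5]
[304 199  27  17 427] [316.9 207. ] lid [ 605.  -145.5] hood [ 612.7 -144.3]
[290 219   5   6  24] [292.  221.3] lid [ 585.5 -121.3] hood [ 594.7 -121.9]
[339 219   6   6  27] [341.6 221.3] lid [ 592.2 -173.7] hood [ 600.9 -170.3]
[230 255   3   5  14] [230.9 257.1] lid [533.6 -57.9] hood [546.8 -63.4]
[395 255   5   5  24] [397.1 257.1] lid [ 557.1 -242.1] hood [ 568.5 -233.4]
```

```bash
python3 -c "
from bench import *
print(job_done())"
```

```text
the job is handed in; nothing more can be done
None
```

The unit is assembled in its base in the order you gave and handed in at 29 s. All four parts are let go, the other items were never approached, and my measurements put every part in place. The cover's final fit was checked by camera measurement only, because the 14 picture views were used up, and the hand-in returned no verdict.

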